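# Lock the bead case into its counter cradle

## Robot

A 6-joint arm with a two-finger parallel gripper is mounted at the origin on the work surface. World frame = base frame: x ahead of the robot, y to its left, z up, the work surface at z = 0. Lengths are in m, angles in rad, forces in N, time in s.
With the tool pointing down it reaches from about 0.275 to 0.85 m from the base axis. Payload 5.2 kg.
Tool frame: the origin (TCP) lies between the finger pads; the fingertips stand 14 mm ahead of it and the grasp point (between the pads) lies 5 mm behind it; z points along the fingers, y is the line along which they close (so a half turn about z gives the same grasp; the last joint's range is limited). The gripper opens to 85 mm and grips with 20 to 120 N. Pads are 22 mm wide; open, the fingers measure 114 mm over their backs; the gripper's body (76 mm by 85 mm) begins 54 mm behind the grasp point. The pads swing forward as they close: fully open they stand 13 mm farther back than shut.
Start: joints at [1.022, 0.259, 1.535, -0, 1.348, -0.203], TCP at [0.186, 0.517, 0.245] pointing down, gripper open.
Joint ranges: [-3.14, 3.14], [-0.91, 2.08], [0.19, 2.58], [-1.22, 4.36], [0.22, 2.71], [-3.12, 3.12]. Speed limits (rad/s): [2.57, 2.57, 3.14, 3.14, 3.14, 3.14].

## Interface

Orientations are given as a unit quaternion [x, y, z, w].
In Python, from workcell import get_state, viewer, job gives the robot as it stands.
- The arm moves only by the tool carry_out, never from a script. Its arguments are lists of equal length, an entry for each row: "xyz": the shift along the tool's x, y, z in cm, a list of three; "spin": the turn about the tool's z in degrees; "claw": the closure, from 0 (fully open) to 1 (shut). In form: {"xyz": [[x, y, z], ...], "spin": [spin, ...], "claw": [claw, ...]}. A call has 1 to 20 rows; each row shifts and turns the commanded pose from where the row before left it, along the tool's axes as they then stand; what a row does not reach is not made up. A row lasts 1/8 s, in which the tool goes at most 62.5 mm and 10.7 degrees, less where a joint would pass 70% of its speed; a pose out of reach is approached as far as the arm can. A call with a gripper value outside its range is refused whole. The fingers move at their own pace and stop on an object; "newtons" is the grip in N (left out, the last holds). Time passes only in rows, so rows that do not move let the fingers close. It gives the time, the measured TCP pose, the force, the opening and the grip force at its end, in the units of the state.
- get_state(): the state, without advancing time (a new reading comes with each control period).
- viewer.grab_frame(name): name is "scene" or "top" or "wrist"; returns a dict with "img" (400x640x3 uint8, red, green, blue), "fx", "fy", "cx", "cy" (pixels), "rvec" (rotation vector, rad) and "tvec" (3), from world to camera coordinates, as OpenCV has them; the wrist camera has in their place "T_tool_cam" (4x4, takes a point from camera to tool coordinates, whose origin is the TCP and whose axes are the flange's). Camera axes: x right, y down, z forward; pixel columns grow to the right and rows downward; lengths in m; the calibration is good to about 2 mm. A picture is of the moment at which its call begins: read the wrist's pose just before it. There is no depth.
- job.job_done(): hands the job in; it is judged then, once.
The state is a dict: "clock": time; "joint_pos": joint angles; "qd": joint speeds; "effort": joint torques, N m; "tool_pos": TCP position; "ee_rot": TCP orientation; "wrist_force": force on the tool from outside, world axes, zero at the start; "ft_torque": the same for the moment, N m; "grip_width": finger opening in m; "gripper_force": force on a finger pad.
Only numpy, scipy, OpenCV 4.12 (cv2) and the standard library are available. Lean on these libraries where they do the work, as an engineer would, in place of code of your own. Each camera call takes 0.05 s, during which the arm holds its last target. There are 200 camera calls.

## Task

With a fingertip, press down the sprung steel plate in the counter cradle, behind the bead case, and keep it down while you push the case along the rails over the two catch pins, fully home against the end stop. Then let go and move clear, so that the pins spring back up behind the case and lock it in. Only push the case, never lift or tip it, and leave the other things on the counter where they are.

Things in the scene. Friction and masses are not known exactly. Their poses are not given: they have to be found in the camera images.
- cradle: Aluminium cradle fixed to the counter, 146 x 305 mm. Origin on the counter surface; x across, y = slide direction (open end at y -160 mm, stop at +135), z up. The case rides on rails at |x| = 50..62 mm, tops at z 30 mm, between guide walls (inner faces |x| = 66.7 mm, tops z 40). Between the rails (100 mm clear) lies the sprung plate; floor beneath it at z 4 mm.
- stop_face (a point): Middle of the end stop's face that the case must touch: at x = 0, y = 135 mm, z = 30 mm in the cradle's frame. The stop is an upright plate across the cradle, top at z = 62 mm.
- bead_case: Bead case on the cradle's rails: a shut box, 130 (cradle x) x 90 (y, along the slide) x 34 mm high, compartments of beads under a clear lid, 0.6 to 0.9 kg, loose. Origin: middle of its underside, z 30 mm in the cradle's frame; axes as the cradle's. Starts 6 to 26 mm short of the pins. Home: origin at y 90 mm, rear face at y 45 mm in the cradle's frame.
- catch_plate (a joint): How far the sprung plate is pressed down, in m: 0 = up, 0.015 = at its lower stop. A light spring (about 1.7 N at first, 3 N at full travel) brings it up again. The plate keeps level wherever it is pressed. The pins are clear below the case from 0.011 on.
- plate_top (a point): Point on the upper face of the sprung plate, behind the case: x 0, y -120, z 26 mm (plate up) in the cradle's frame; it goes down with the plate. Flat smooth steel, 92 mm wide, 5 mm thick, y -155 to 45 mm, so it runs on under the case: it can be pressed anywhere behind the case, and a fingertip can slide along it right up to its front end.
- pins (a point): Midway between the tops of the plate's two square catch pins: x 0, y 34, z 41 mm (plate up) in the cradle's frame, 11 mm above the rails. The pins stand at x -36 and 36 mm, 10 mm wide (62 mm free between them), y 30 to 38 mm, and go down with the plate.
- spare_case: Another bead case of the same size lying on the counter beside the cradle, to be left alone. Origin at the middle of its underside.
- line_spool: Grey line spool, 60 mm across, 30 mm high, standing beside the cradle, to be left alone. Origin at the middle of its underside.
- hook_tin: Round steel tin, 50 mm across, 22 mm high, to be left alone. Origin at the middle of its underside.
- screwdriver: Screwdriver, 140 mm long, lying along the cradle, to be left alone. Origin under its middle.
- bait_jar: Jar with a white cap, 54 mm across, 62 mm high, to be left alone. Origin at the middle of its underside.
- lure_pack: Blister pack, 70 x 50 x 16 mm, lying beyond the cradle's open end, to be left alone. Origin at the middle of its underside.
- tape_roll: Roll of brown tape, 66 mm across, 22 mm high, lying beyond the end stop, to be left alone. Origin at the middle of its underside.

How it is judged:
By the outcome, as a careful person would: the job done as asked, in the order asked, and still so for the second after the job is handed in, with the robot touching nothing.
It also fails if it takes over 42 s, if anything falls off the work surface, if the arm or the gripper's body presses on something with over 40 N, if the wrist force passes 120 N, or if a joint passes its speed limit or range.

## Working session

There is one attempt and no reset: what is moved stays moved. The work goes in short steps, Python scripts to look and compute and a tool call to move; the robot and the scene stay as the last step left them, time stands still between calls to the robot, and variables do not carry over. Pictures are saved under pics/ and viewed, at most 10 in all, crops included, and the job is handed in when it is done.

Besides the shell and the picture viewer there is one more tool, called after ">>>" as a command line: name --pt "numbers of a row" for each row, then --argument value for the rest. carry_out: Moves the arm, as the interface text tells. Its arguments: {"type":"object","properties":{"xyz":{"type":"array"},"spin":{"type":"array"},"claw":{"type":"array"},"newtons":{"type":"number"}},"required":["xyz","spin","claw"]}

```bash
mkdir -p pics; ls; python3 - <<'E'
from workcell import get_state, viewer
import cv2,numpy as np
print(get_state())
for n in("scene","top"):
    f=viewer.grab_frame(n); cv2.imwrite(f"pics/{n}0.png",f["img"][...,::-1]); print(n,{k:np.round(v,4).tolist() for k,v in f.items() if k!="img"})
E
```

```text
pics
{'clock': 0.0, 'joint_pos': array([ 1.02221572e+00,  2.59371256e-01,  1.53606438e+00, -2.93540224e-05,
        1.34798005e+00, -2.02812093e-01]), 'qd': array([ 4.19133603e-04,  6.07097530e-04, -9.54475235e-05, -1.18643548e-03,
       -4.90194197e-04, -4.12458287e-04]), 'effort': array([ 2.65820545e-04, -4.46021283e+01, -2.90576953e+01, -4.09488139e-04,
        1.15904800e-02, -3.25081623e-05]), 'tool_pos': array([0.18613988, 0.51702607, 0.24446695]), 'ee_rot': array([ 1.72021040e-01,  9.85092854e-01, -8.53192629e-04, -3.21141422e-04]), 'wrist_force': array([-0.72757128, -0.45361288,  0.68795184]), 'ft_torque': array([-0.04011   , -0.0282978 ,  0.06232854]), 'gripper_force': 0.0, 'grip_width': 0.08498977148980498}
scene {'fx': 506.9344, 'fy': 506.9344, 'cx': 325.3698, 'cy': 197.4842, 'rvec': [2.0717, 0.5362, -0.3179], 'tvec': [-0.4834, -0.0763, 1.2588]}
top {'fx': 373.5498, 'fy': 373.5498, 'cx': 317.9173, 'cy': 192.4683, 'rvec': [2.139, -2.1278, 0.1657], 'tvec': [0.0168, 0.566, 0.6862]}
```

View pics/scene0.png

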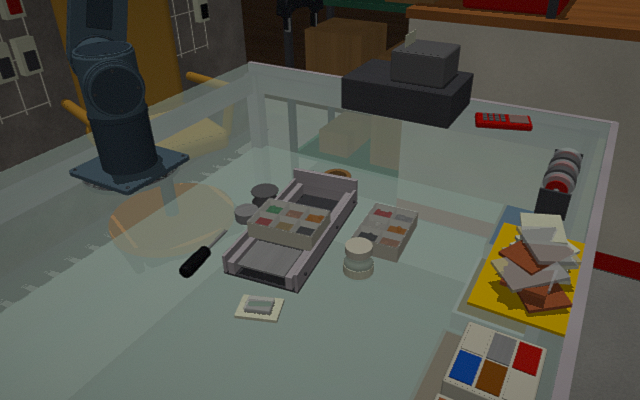

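View pics/top0.png

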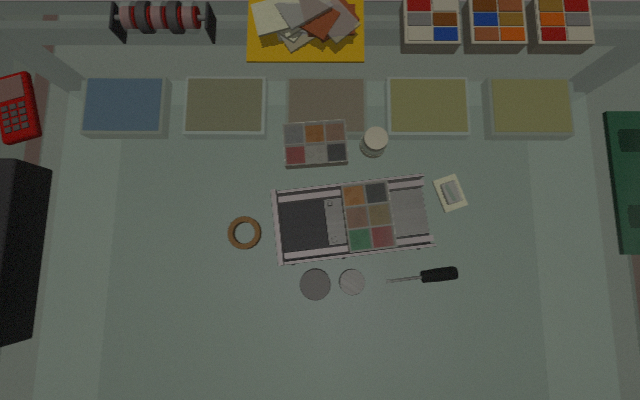

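The scene view shows the cradle with its stop at the far end, around (325,185), and its open end near (265,275). The top view shows the stop at about column 275, the open end at about column 432, and the case at columns 342–398. I'll enlarge the top view for corner picking.

```bash
cat > h.py <<'E'
import numpy as np,cv2
from workcell import get_state,viewer
def cam(f):
    return np.array([[f["fx"],0,f["cx"]],[0,f["fy"],f["cy"]],[0,0,1.]]),np.array(f["rvec"],float),np.array(f["tvec"],float)
def ray(f,u,v,z):
    K,r,t=cam(f);R=cv2.Rodrigues(r)[0];C=-R.T@t;d=R.T@np.linalg.solve(K,[u,v,1.]);return C+d*(z-C[2])/d[2]
def proj(f,P):
    K,r,t=cam(f);return cv2.projectPoints(np.array(P,float).reshape(-1,1,3),r,t,K,None)[0].reshape(-1,2)
E
python3 - <<'E'
from h import *
f=viewer.grab_frame("top");im=f["img"][...,::-1]
c=cv2.resize(im[168:272,262:446],None,fx=4.3,fy=4.3,interpolation=cv2.INTER_CUBIC)
c=cv2.convertScaleAbs(c,alpha=1.6);cv2.imwrite("pics/topc.png",c)
for u,v in((275,225),(432,210),(370,218)):print(ray(f,u,v,.03))
print(ray(f,318,192,0)); 
E
```

```text
[0.50291714 0.10437551 0.03      ]
[ 0.53430055 -0.20671808  0.03      ]
[ 0.51775611 -0.08352885  0.03      ]
[0.57440278 0.01995713 0.        ]
```

View pics/topc.png

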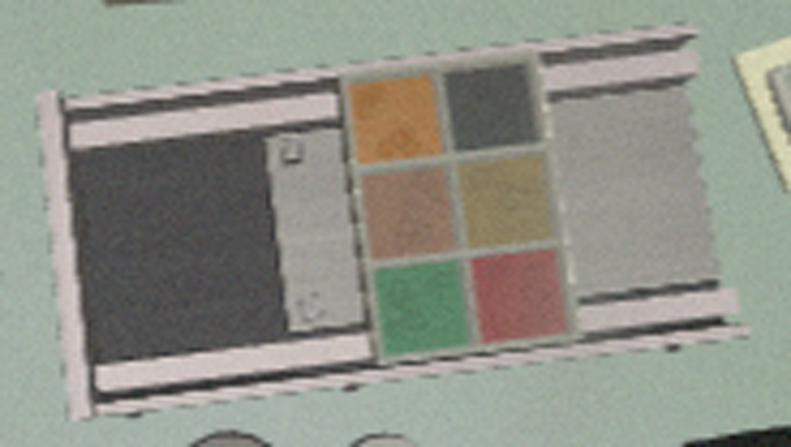

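Crop: the plate's front corners are at (268,140) and (290,330), the rails' open ends at (697,75) and (735,290), and the case's top corners at (340,75), (540,55), (578,335) and (378,358). Next I fit the poses.

```bash
cat >> h.py <<'E'
from scipy.optimize import least_squares
def c2w(p,P):
    P=np.atleast_2d(np.array(P,float));c,s=np.cos(p[2]),np.sin(p[2]);return np.c_[p[0]+c*P[:,0]-s*P[:,1],p[1]+s*P[:,0]+c*P[:,1],P[:,2]]
E
python3 - <<'E'
from h import *
f=viewer.grab_frame("top")
pt=lambda u,v:((u+.5)/4.3+262-.5,(v+.5)/4.3+168-.5)
A=[((.046,.045,.026),(268,140)),((-.046,.045,.026),(290,330)),((.05,-.16,.03),(697,75)),((-.05,-.16,.03),(735,290)),
((.062,-.16,.03),(696,46)),((-.062,-.16,.03),(738,316)),((.05,.02,.03),None),((.036,.034,.041),(291,148)),((-.036,.034,.041),(310,305))]
A=[a for a in A if a[1]]
P=np.array([a[0] for a in A]);U=np.array([pt(*a[1]) for a in A])
r=least_squares(lambda p:(proj(f,c2w(p,P))-U).ravel(),[.52,-.04,.1])
print("cradle",r.x,np.degrees(r.x[2]));print(np.round(r.fun.reshape(-1,2),2))
Q=np.array([(.065,.045,.034),(.065,-.045,.034),(-.065,-.045,.034),(-.065,.045,.034)]);V=np.array([pt(*a) for a in((340,75),(540,55),(578,335),(378,358))])
Q[:,2]+=.03
q=least_squares(lambda p:(proj(f,c2w(r.x,Q+[p[0],p[1],0]))-V).ravel(),[0,0]);print("case in cradle",q.x,q.fun.round(2))
print("stop edge",[(p) for p in (c2w(r.x,[0,.135,.03]))])
s=np.array([((u-262+.5)*4.3-.5,(v-168+.5)*4.3-.5) for u,v in proj(f,c2w(r.x,[(.07,.135,.062),(-.07,.135,.062)]))]);print(s)
E
```

```text
cradle [ 0.5157068  -0.04089863  0.12220772] 7.001986837126103
[[-0.81 -1.16]
 [-0.4   0.57]
 [ 0.65 -0.14]
 [ 0.07 -0.39]
 [-0.09  0.78]
 [ 0.38 -0.32]
 [ 0.05  0.23]
 [ 0.14  0.36]]
case in cradle [ 0.00034194 -0.03533263] [-0.32 -0.95 -0.33 -1.71  1.    1.08 -0.37  1.41]
stop edge [array([0.49924979, 0.09309453, 0.03      ])]
[[ 58.67078945  93.93235586]
 [ 90.28244497 410.57255698]]
```

>>> carry_out --pt "0 0 0" --pt "0 0 0" --pt "0 0 0" --pt "0 0 0" --pt "0 0 0" --pt "0 0 0" --pt "0 0 0" --spin '[9,9,9,9,9,9,9]' --claw '[1,1,1,1,1,1,1]' --newtons 30

```text
clock: 1.08
tool_pos: [0.1863, 0.5173, 0.245]
ee_rot: [0.663, 0.748, -0.0, 0.0]
wrist_force: [-0.4, 0.1, 0.5]
grip_width: 0.0003
gripper_force: 0.0
```

>>> carry_out --pt "-3.5 1.3 0" --pt "-3.5 1.3 0" --pt "-3.5 1.3 0" --pt "-3.5 1.3 0" --pt "-3.5 1.3 0" --pt "-3.5 1.3 0" --pt "-3.5 1.3 0" --pt "-3.5 1.3 0" --pt "-3.5 1.3 0" --pt "-3.5 1.3 0" --pt "-3.5 1.3 0" --pt "-3.5 1.3 0" --pt "-3.5 1.3 0" --pt "-3.5 1.3 0" --pt "-3.5 1.3 0" --pt "-3.5 1.3 0" --pt "-3.5 1.3 0" --pt "-3.5 1.3 0" --pt "-3.5 1.3 0" --pt "-3.5 1.3 0" --spin '[0,0,0,0,0,0,0,0,0,0,0,0,0,0,0,0,0,0,0,0]' --claw '[1,1,1,1,1,1,1,1,1,1,1,1,1,1,1,1,1,1,1,1]'

```text
clock: 3.58
tool_pos: [0.5323, -0.1456, 0.2451]
ee_rot: [0.661, 0.75, -0.0, -0.0]
wrist_force: [0.3, 0.1, -0.0]
grip_width: -0.0002
gripper_force: 0.0
```

```bash
cat >> h.py <<'E'
CR=np.array([.5157,-.0409,.1222])
def w2c(P):
    d=np.array(P)[:2]-CR[:2];c,s=np.cos(CR[2]),np.sin(CR[2]);return np.array([c*d[0]+s*d[1],-s*d[0]+c*d[1],P[2]])
from scipy.spatial.transform import Rotation as Ro
def wproj(f,s,P):
    R=Ro.from_quat(s["ee_rot"]).as_matrix();T=np.array(f["T_tool_cam"]);Pt=(np.array(P)-s["tool_pos"])@R
    Pc=(Pt-T[:3,3])@T[:3,:3];return np.c_[f["fx"]*Pc[:,0]/Pc[:,2]+f["cx"],f["fy"]*Pc[:,1]/Pc[:,2]+f["cy"]]
E
python3 - <<'E'
from h import *
s=get_state();f=viewer.grab_frame("wrist");im=f["img"][...,::-1].copy()
print(w2c(s["tool_pos"]),np.degrees(2*np.arctan2(s["ee_rot"][1],s["ee_rot"][0]))-97)
Q=[(.05,-.16,.03),(-.05,-.16,.03),(.05,.0,.03),(-.05,0,.03),(.065,-.08,.064),(-.065,-.08,.064),(.065,.01,.064),(-.065,.01,.064),(.046,.045,.026),(-.046,.045,.026)]
U=wproj(f,s,c2w(CR,Q));print(U.round(0).tolist())
for u in U: cv2.drawMarker(im,tuple(int(x) for x in u.round()),(0,0,255),0,9,1)
cv2.imwrite("pics/w1.png",im)
E
```

```text
[ 0.00370817 -0.10597227  0.24508483] 0.17703160952841301
[[359.0, 219.0], [274.0, 219.0], [365.0, 74.0], [268.0, 74.0], [381.0, 158.0], [251.0, 157.0], [388.0, 59.0], [245.0, 59.0], [363.0, 25.0], [270.0, 25.0]]
```

View pics/w1.png

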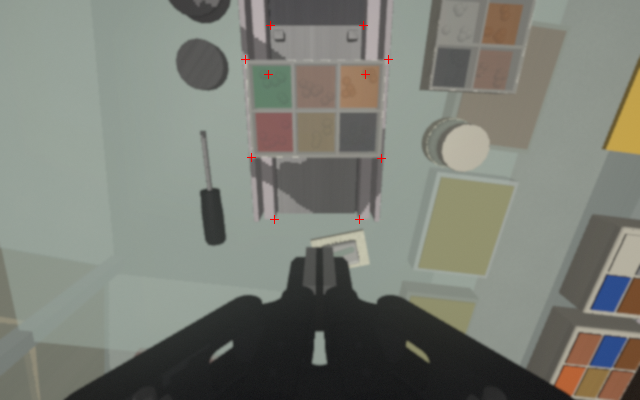

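The projected marks lie on the case, rails and plate edges, within about 2 px. The fingers hang behind the case near (320,250). I'll centre, then descend to just above the plate.

>>> carry_out --pt "-0.8 -0.2 0" --pt "-0.8 -0.15 1" --pt "0 0 3" --pt "0 0 3.5" --pt "0 0 3.5" --pt "0 0 3.5" --pt "0 0 3" --pt "0 0 1.5" --pt "0 0 0.5" --pt "0 0 0" --pt "0 0 0" --spin '[0,0,0,0,0,0,0,0,0,0,0]' --claw '[1,1,1,1,1,1,1,1,1,1,1]'

```text
clock: 5.0
tool_pos: [0.5312, -0.1612, 0.0514]
ee_rot: [0.661, 0.75, 0.0, 0.001]
wrist_force: [-1.1, -0.7, 0.2]
grip_width: -0.0
gripper_force: 0.0
```

>>> carry_out --pt "0 0 0.4" --pt "0 0 0.4" --pt "0 0 0.2" --pt "0 0 0.2" --pt "0 0 0" --spin '[0,0,0,0,0]' --claw '[1,1,1,1,1]'

```text
clock: 5.62
tool_pos: [0.5303, -0.1608, 0.0382]
ee_rot: [0.661, 0.75, -0.0, -0.0]
wrist_force: [-1.1, -0.4, 1.4]
grip_width: -0.0001
gripper_force: 0.9
```

>>> carry_out --pt "0 0 0.2" --pt "0 0 0.2" --pt "0 0 0.2" --pt "0 0 0.2" --pt "0 0 0.2" --pt "0 0 0" --spin '[0,0,0,0,0,0]' --claw '[1,1,1,1,1,1]'

```text
clock: 6.38
tool_pos: [0.5305, -0.1608, 0.0282]
ee_rot: [0.661, 0.75, 0.0, -0.0]
wrist_force: [-1.6, 0.4, 2.8]
grip_width: 0.0
gripper_force: 1.3
```

>>> carry_out --pt "0 0 0.1" --pt "0 0 0.1" --pt "0 0 0" --spin '[0,0,0]' --claw '[1,1,1]'

```text
clock: 6.75
tool_pos: [0.5305, -0.1608, 0.0263]
ee_rot: [0.661, 0.75, 0.0, 0.0]
wrist_force: [-1.5, 1.4, 3.1]
grip_width: 0.0002
gripper_force: 1.4
```

>>> carry_out --pt "0 0 0.1" --pt "0 0 0.05" --pt "0 0 0" --spin '[0,0,0]' --claw '[1,1,1]'

```text
clock: 7.12
tool_pos: [0.5305, -0.1608, 0.025]
ee_rot: [0.661, 0.75, -0.0, 0.0]
wrist_force: [-1.6, 0.9, 3.6]
grip_width: 0.0001
gripper_force: 2.2
```

```bash
python3 - <<'E'
from h import *
s=get_state();print(w2c(s["tool_pos"]),s["wrist_force"])
E
```

```text
[ 5.80134756e-05 -1.20849756e-01  2.49502590e-02] [-1.60919599  0.86291496  3.63051637]
```

>>> carry_out --pt "0.3 0 0" --pt "0.4 0 0" --pt "0.4 0 0" --pt "0.4 0 0" --pt "0.4 0 0" --pt "0.4 0 0" --pt "0.3 0 0" --pt "0.3 0 0" --pt "0.3 0 0" --pt "0.3 0 0" --pt "0.3 0 0" --pt "0.2 0 0" --pt "0 0 0" --spin '[0,0,0,0,0,0,0,0,0,0,0,0,0]' --claw '[1,1,1,1,1,1,1,1,1,1,1,1,1]'

```text
clock: 8.75
tool_pos: [0.5259, -0.1216, 0.025]
ee_rot: [0.661, 0.75, -0.0, 0.001]
wrist_force: [0.9, -4.9, 4.3]
grip_width: -0.0
gripper_force: 2.3
```

```bash
python3 - <<'E'
from h import *
s=get_state();f=viewer.grab_frame("top");print(w2c(s["tool_pos"]),s["wrist_force"])
c=cv2.resize(f["img"][158:282,252:456,::-1],None,fx=3.9,fy=3.9,interpolation=cv2.INTER_CUBIC)
cv2.imwrite("pics/t2.png",cv2.convertScaleAbs(c,alpha=1.6))
E
```

```text
[ 0.00027241 -0.08137957  0.02501202] [ 0.94469211 -4.92026378  4.27990995]
```

View pics/t2.png

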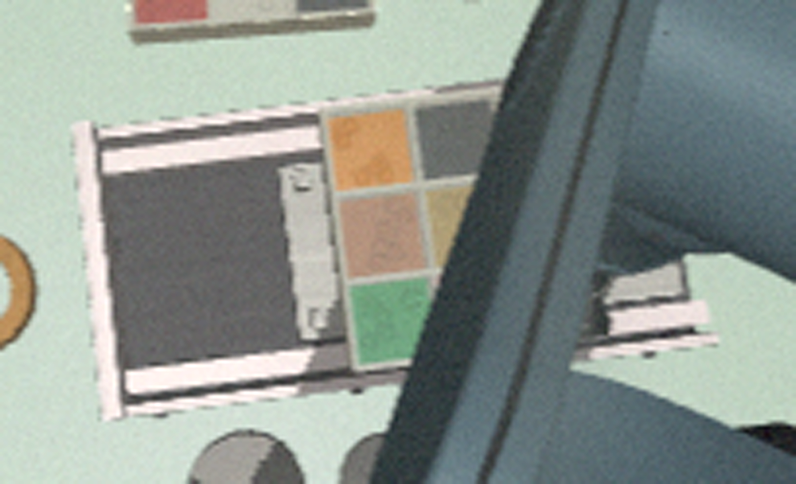

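The case has moved about 9 mm: its front top edge is now at (322,113)–(352,370). The plate is down, with the pins at (302,183) and (318,318), and the push takes about 5 N. I'll carry on.

>>> carry_out --pt "0.4 0 0" --pt "0.5 0 0" --pt "0.5 0 0" --pt "0.5 0 0" --pt "0.5 0 0" --pt "0.5 0 0" --pt "0.5 0 0" --pt "0.5 0 0" --pt "0.5 0 0" --pt "0.4 0 0" --pt "0 0 0" --spin '[0,0,0,0,0,0,0,0,0,0,0]' --claw '[1,1,1,1,1,1,1,1,1,1,1]'

```text
clock: 10.18
tool_pos: [0.5198, -0.0737, 0.025]
ee_rot: [0.661, 0.75, 0.0, 0.0]
wrist_force: [1.3, -4.9, 4.5]
grip_width: 0.0004
gripper_force: 2.7
```

>>> carry_out --pt "0.4 0 0" --pt "0.5 0 0" --pt "0.5 0 0" --pt "0.5 0 0" --pt "0.5 0 0" --pt "0.5 0 0" --pt "0.5 0 0" --pt "0.5 0 0" --pt "0.5 0 0" --pt "0.4 0 0" --pt "0.3 0 0" --pt "0 0 0" --spin '[0,0,0,0,0,0,0,0,0,0,0,0]' --claw '[1,1,1,1,1,1,1,1,1,1,1,1]'

```text
clock: 11.68
tool_pos: [0.5134, -0.0232, 0.025]
ee_rot: [0.661, 0.75, -0.0, 0.0]
wrist_force: [0.8, -4.8, 6.3]
grip_width: -0.0
gripper_force: 2.7
```

```bash
python3 - <<'E'
from h import *
s=get_state();f=viewer.grab_frame("top");print(w2c(s["tool_pos"]),s["wrist_force"])
c=cv2.resize(f["img"][158:282,252:456,::-1],None,fx=3.9,fy=3.9,interpolation=cv2.INTER_CUBIC)
cv2.imwrite("pics/t3.png",cv2.convertScaleAbs(c,alpha=1.6))
E
```

```text
[-0.00014612  0.01785115  0.02503553] [ 0.77423675 -4.8282578   6.25858015]
```

View pics/t3.png

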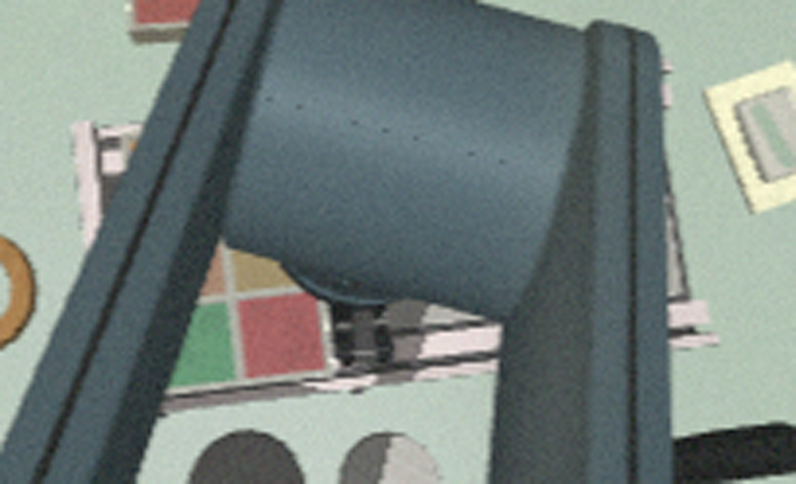

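The case is riding over the pins, with its rear bottom corner near (330,375). About 16 mm remains.

>>> carry_out --pt "0.3 0 0" --pt "0.3 0 0" --pt "0.3 0 0" --pt "0.3 0 0" --pt "0.1 0 0" --pt "0 0 0" --spin '[0,0,0,0,0,0]' --claw '[1,1,1,1,1,1]'

```text
clock: 12.48
tool_pos: [0.5117, -0.0106, 0.025]
ee_rot: [0.661, 0.75, -0.0, 0.001]
wrist_force: [1.5, -6.5, 5.3]
grip_width: 0.0
gripper_force: 2.5
```

>>> carry_out --pt "0.1 0 0" --pt "0.1 0 0" --pt "0 0 0" --spin '[0,0,0]' --claw '[1,1,1]'

```text
clock: 12.85
tool_pos: [0.5118, -0.0103, 0.0251]
ee_rot: [0.661, 0.75, -0.001, 0.001]
wrist_force: [0.8, -13.8, 4.6]
grip_width: 0.0002
gripper_force: 1.7
```

>>> carry_out --pt "0.1 0 0" --pt "0 0 0" --spin '[0,0]' --claw '[1,1]'

```text
clock: 13.1
tool_pos: [0.5118, -0.0103, 0.0251]
ee_rot: [0.661, 0.75, -0.001, 0.002]
wrist_force: [0.6, -19.6, 4.0]
grip_width: 0.0002
gripper_force: 1.5
```

The arm stopped firmly at 20 N. Before releasing, I'll check with the wrist camera that this is the end stop.

```bash
python3 - <<'E'
from h import *
s=get_state();f=viewer.grab_frame("wrist");im=f["img"][...,::-1].copy();print(w2c(s["tool_pos"]),s["wrist_force"])
Q=[(.065,.045,.064),(-.065,.045,.064),(.065,.135,.064),(-.065,.135,.064),(.07,.135,.062),(-.07,.135,.062)]
U=wproj(f,s,c2w(CR,Q));print(U.round(0).tolist())
im=cv2.convertScaleAbs(im,alpha=1.4)
for u in U: cv2.drawMarker(im,tuple(int(x) for x in u.round()),(0,0,255),0,9,1)
cv2.imwrite("pics/w3.png",im)
E
```

```text
[-9.72202727e-05  3.08593736e-02  2.50725549e-02] [  0.63604141 -19.59626347   4.00858617]
[[513.0, 309.0], [130.0, 308.0], [586.0, 5.0], [61.0, 3.0], [599.0, 7.0], [48.0, 5.0]]
```

View pics/w3.png

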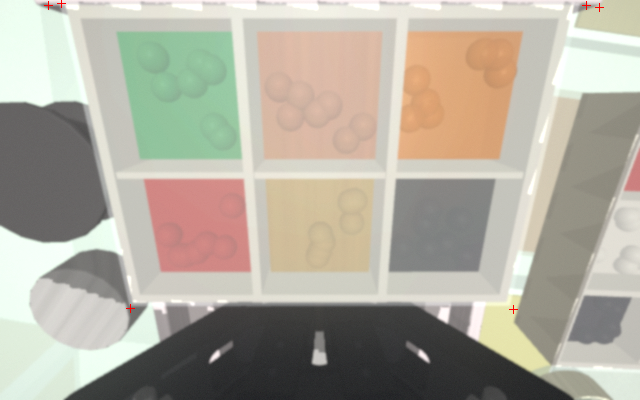

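The case's front edge meets the stop along row ~8 and its rear edge is at row ~301, square, so it is home. I'll back the finger off with the plate still down, then lift.

>>> carry_out --pt "-0.3 0 0" --pt "-0.3 0 0" --pt "-0.3 0 0" --pt "0 0 0" --pt "0 0 -0.3" --pt "0 0 -0.5" --pt "0 0 -0.5" --pt "0 0 -0.5" --pt "0 0 -1" --pt "0 0 -2" --pt "0 0 -3" --pt "0 0 -3" --pt "-1 0 -3" --pt "-2 0 -3" --pt "-3 0 -2" --pt "-3 0 0" --pt "-3 0 0" --pt "-2 0 0" --pt "0 0 0" --spin '[0,0,0,0,0,0,0,0,0,0,0,0,0,0,0,0,0,0,0]' --claw '[1,1,1,1,1,1,1,1,1,1,1,1,1,1,1,1,1,1,1]'

```text
clock: 15.52
tool_pos: [0.5297, -0.1559, 0.2127]
ee_rot: [0.662, 0.749, -0.0, -0.0]
wrist_force: [-0.0, -0.5, 0.2]
grip_width: 0.0004
gripper_force: 0.0
```

```bash
python3 - <<'E'
from h import *
s=get_state();f=viewer.grab_frame("wrist");im=f["img"][...,::-1].copy();print(w2c(s["tool_pos"]),s["wrist_force"])
Q=[(.065,.045,.064),(-.065,.045,.064),(.065,.135,.064),(-.065,.135,.064),(.036,.034,.041),(-.036,.034,.041)]
U=wproj(f,s,c2w(CR,Q));print(U.round(0).tolist())
im=cv2.convertScaleAbs(im,alpha=1.4)
a,b=im[0:190,210:430],viewer.grab_frame("scene")["img"][160:300,210:430,::-1]
im=cv2.resize(a,None,fx=3,fy=3,interpolation=cv2.INTER_CUBIC)
cv2.imwrite("pics/w4.png",im);cv2.imwrite("pics/s4.png",cv2.convertScaleAbs(cv2.resize(b,None,fx=3.5,fy=3.5,interpolation=cv2.INTER_CUBIC),alpha=1.4))
E
```

```text
[-1.71313395e-04 -1.15861242e-01  2.12740612e-01] [-0.01584796 -0.49069093  0.18228826]
[[405.0, -10.0], [236.0, -10.0], [417.0, -165.0], [225.0, -165.0], [363.0, 14.0], [278.0, 14.0]]
```

View pics/w4.png

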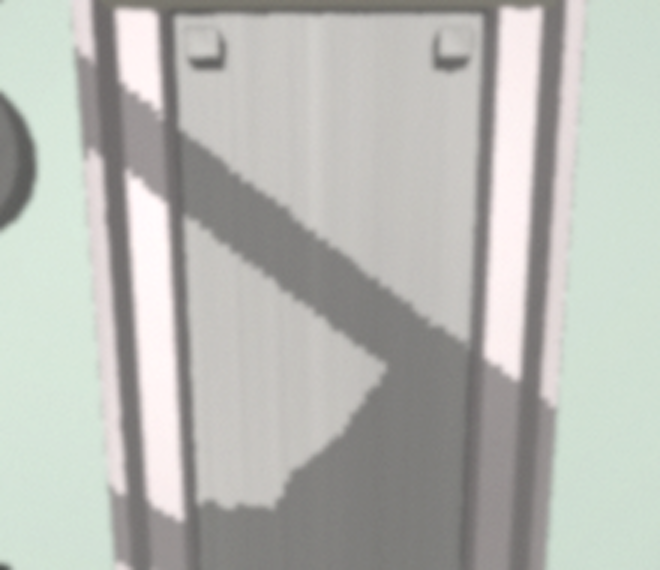

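View pics/s4.png

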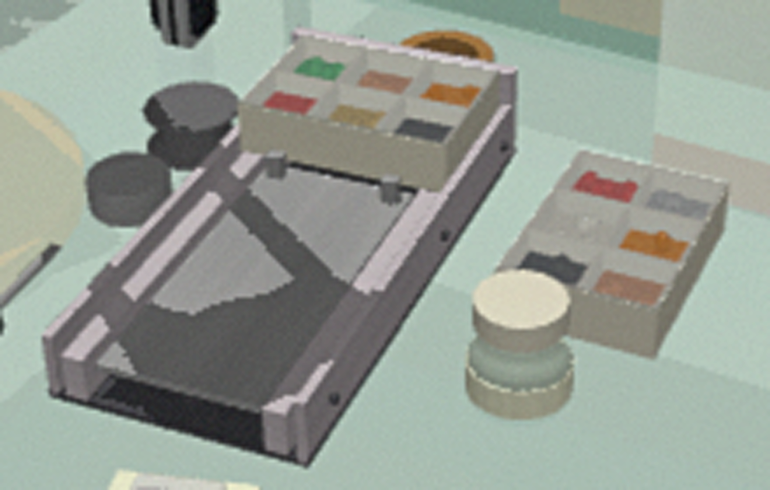

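The wrist view shows both pins up, at (205,45) and (455,45), behind the case's rear face. The scene view shows the case against the stop, the pins standing at (277,165) and (390,188), and the neighbouring objects where they were. The robot is clear, so I'm handing in.

```bash
python3 -c "
from workcell import job
print(job.job_done())"
```

```text
the job is handed in; nothing more can be done
None
```

The case is home against the end stop, both catch pins are up behind it, the arm is clear, and the job was handed in at about 15.5 s; the hand-in returned no verdict.

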